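# Find the ballasted counterweight on the balance and snap it into the toy crane

### The job

One of the two grey counterweight blocks is ballasted, and nothing but its weight shows which. Set the two down gently on opposite pans of the balance and let it settle, then take the heavier block and press it down into the bay at the tail of the crane truck until it snaps fully home under the rollers; the truck rides on springs, so feel for it, but push with less than 20 N so as not to drive it down onto its stops. Leave the lighter block standing on its pan, and do not disturb the other toys.

Things in the scene. Friction and masses are not known exactly. Their poses are not given: they have to be found in the camera images.
- block_1: grey counterweight block, same look as block_2, one of them filled with ballast: 120 to 240 g, differing by 55 to 105 g. Body 60 (x) by 48 (y) by 34 mm high, square top edges; the lowest 18 mm taper to a 50 by 40 mm foot. A lifting lug stands on the middle of its top. Origin: centre of the underside, z up; upright on the table at the start
- block_2: the other grey block, same sizes and origin. The lug on each block is a plate 36 mm long (x), 12 mm thick (y), from 34 to 60 mm above the underside, its upper corners sloped off above 52 mm: pinch it across its 12 mm (jaws closing along the block's y), fingertips just above the block's top
- balance: wooden table balance, fixed: base 100 (x) by 300 (y) by 16 mm, in its middle two uprights and a dial plate up to 131 mm high, equal-arm beam along y with a pan on top of each end. Origin: middle of the base's underside; y towards the left pan. Lower a block until 2 to 3 N is felt and let go; a drop, or more than 25 N, harms it
- pan_left_top (a point): centre of the upper face of the left pan, a flat white disc 116 mm across, 5 mm thick, 120 mm to the +y side of the balance's middle. Links keep it level: it only rises and sinks, 105 mm above the table when level, 15 mm more or less at the stops. It gives way under a load until the beam meets its stop
- pan_right_top (a point): the same point of the right pan, 120 mm to the -y side of the balance's middle
- beam (a joint): angle of the balance's beam (pivot 75 mm above the table): 0 is level, where it rests when empty; positive means left (+y) pan up, right pan down; stops at -0.13 and +0.13 rad. Damped: settles within about 2 s. The heavier block takes its pan down to the stop
- truck: large yellow toy crane truck, wheels fixed to the table, 122 mm wide. Origin: on the table under the middle of the counterweight bay at its tail; x forward along the truck, which reaches from x = -60 to 385 mm. The crane house ahead of the bay (from x = 48 mm) is 106 mm high, boom and brackets (from x = 70 mm) rise from 150 to 175 mm
- bay (a point): middle of the floor of the counterweight bay, 62 mm above the table unloaded; axes as the truck's. Open on top; slotted end walls (fore and aft, x) 46 mm high, side guards (y) 18 mm. Takes a block upright, block x along truck x (either way round), 1.5 mm play all round. A press of 15 to 17 N brings a block home; never so hard (over 20 N) that the truck is pushed down to its stops
- roller_rear (a point): middle of the sprung steel roller (6 mm across, along y) in the bay's rear wall, 36 mm above the bay floor; it stands 2.2 mm into the block's path. The block's taper spreads the two rollers (8 to 14 N of push in all), they rub along its ends (5 to 9 N), and snap in over its top edges when its underside reaches the floor
- roller_front (a point): middle of the same roller in the bay's front wall
- deck (a joint): how far the truck's body, bay and all, has sunk on its springs: 0 unloaded, growing downwards by about 1 mm per 1.1 N, stop at 21 mm. So the bay gives way while it is pressed, and rises again after
- cone_1: orange toy traffic cone, 48 mm wide, 50 mm high; a bystander. Origin: centre of its underside
- doll: plain wooden peg doll, 28 mm wide, 58 mm high; a bystander. Origin: centre of its underside
- car: small blue toy car, 70 by 40 by 37 mm; a bystander. Origin: centre of its underside
- pear: wooden play pear, 52 mm wide, 66 mm high; a bystander. Origin: centre of its underside
- stack_ring: green plastic stacking ring, 72 mm across, 20 mm high; a bystander. Origin: centre of its underside
- crate: small slatted wooden crate, 90 by 70 by 35 mm; a bystander. Origin: centre of its underside
- brick: red toy brick with a stud, 30 by 30 by 36 mm; a bystander. Origin: centre of its underside

How it is judged:
By the outcome, as a careful person would: the job done as asked, in the order asked, and still so for the second after the job is handed in, with the robot touching nothing.
It also fails if it takes over 72 s, if anything falls off the work surface, if the arm or the gripper's body presses on something with over 40 N, if the wrist force passes 120 N, or if a joint passes its speed limit or range.

### The arm

A 6-joint arm with a two-finger parallel gripper is mounted at the origin on the work surface. World frame = base frame: x ahead of the robot, y to its left, z up, the work surface at z = 0. Lengths are in m, angles in degrees, forces in N, time in s.
With the tool pointing down it reaches from about 0.4 to 0.825 m from the base axis. Payload 7 kg.
Tool frame: the origin (TCP) lies at the very end of the fingers, on their centre line; the grasp point (between the pads) lies 19 mm behind it; z points along the fingers, y is the direction in which the jaws open and shut (so a half turn about z gives the same grasp; the last joint's range is limited). The gripper opens to 88 mm and grips with 3 to 60 N. Pads are 19 mm wide; open, the fingers measure 130 mm over their backs; the gripper's body (78 mm by 193 mm) begins 47 mm behind the grasp point.
Start: joints at [90.189, 20.546, 0.682, 0, -70.136, -16.507], TCP at [0.19, 0.648, 0.227] pointing down, gripper open.
Joint ranges: [-176.03, 176.03], [-82.01, 121.73], [-58.28, 71.71], [-173.87, 95.51], [-174.79, -0.11], [-173.66, 173.66]. Speed limits (degrees/s): [136.94, 136.94, 172.46, 180, 180, 180].

### API

Orientations are given as [roll, pitch, yaw] about the fixed x, y, z axes, in that order (R = Rz(yaw) Ry(pitch) Rx(roll)).
In Python, from plant import telemetry, optics, ctrl gives the robot as it stands.
- The arm moves only by the tool servo_tool, never from a script. Its argument "rows" is a list of rows, each a list of 3 entries, a list of its own where there are three numbers: the shift along the tool's x, y, z in m, then the turn, a rotation vector about the tool's x, y, z in units of 6 degrees (1.0 is 6 degrees), then the closure, from 0 (fully open) to 1 (shut). A call has 1 to 20 rows; each row shifts and turns the commanded pose from where the row before left it, along the tool's axes as they then stand; what a row does not reach is not made up. A row lasts 1/12 s, in which the tool goes at most 41.7 mm and 7.16 degrees, less where a joint would pass 70% of its speed; a pose out of reach is approached as far as the arm can. A call is refused whole if a number of a shift passes 0.0417 or a number of a turn 1, either way. A call with a gripper value outside its range is refused whole. The fingers move at their own pace and stop on an object; the grip force is fixed at half the most. Time passes only in rows, so rows that do not move let the fingers close. It gives the time, the measured TCP pose, the force and the opening at its end, in the units of the state.
- telemetry.get_obs(): the state, without advancing time (a new reading comes with each control period).
- optics.snapshot(name): name is "side" or "top"; returns the picture (420x560x3 uint8, red, green, blue); there is no depth.
- optics.camera_info(name): a dict with "mtx" (3x3 intrinsics, pixels), "rvec" (rotation vector, rad) and "tvec" (3), from world to camera coordinates, as OpenCV has them. Camera axes: x right, y down, z forward; pixel columns grow to the right and rows downward; lengths in m; the calibration is good to about 2 mm. A picture is of the moment at which its call begins. camera_info takes no time and is no camera call.
- ctrl.close_job(): hands the job in, once; it reports no verdict.
The state is a dict: "clock": time; "joint_pos": joint angles; "qvel": joint speeds; "tau": joint torques, N m; "tool_pos": TCP position; "orientation": TCP orientation; "force": force on the tool from outside, world axes, zero at the start; "moment": the same for the moment, N m; "opening": finger opening in m.
Only numpy, scipy, OpenCV 4.12 (cv2) and the standard library are available. Lean on these libraries where they do the work, as an engineer would, in place of code of your own. Each camera call takes 0.05 s, during which the arm holds its last target.

## Working session

There is one attempt and no reset: what is moved stays moved. The work goes in short steps, Python scripts to look and compute and a tool call to move; the robot and the scene stay as the last step left them, time stands still between calls to the robot, and variables do not carry over. Pictures are saved under pics/ and viewed, and the job is handed in when it is done.

Besides the shell and the picture viewer there is one more tool, called after "Request:" by a JSON object that holds its "api" and its "payload". servo_tool: Moves the arm, as the interface text tells. Its arguments: {"type":"object","properties":{"rows":{"type":"array"}},"required":["rows"]}

```bash
mkdir -p pics; ls
python3 - <<'E'
from plant import telemetry, optics, ctrl
import cv2
for n in ("side","top"):
    im=optics.snapshot(n); cv2.imwrite(f"pics/{n}0.png",im[:,:,::-1]); print(n,optics.camera_info(n))
print(telemetry.get_obs())
E
```

```text
pics
side {'mtx': array([[484.70047746,   0.        , 276.78121012],
       [  0.        , 484.70047746, 208.65923397],
       [  0.        ,   0.        ,   1.        ]]), 'rvec': array([ 2.29047644, -0.13536487,  0.04133025]), 'tvec': array([-0.58095733,  0.11191973,  1.05395827])}
top {'mtx': array([[533.93239163,   0.        , 279.12530592],
       [  0.        , 533.93239163, 209.22318168],
       [  0.        ,   0.        ,   1.        ]]), 'rvec': array([ 2.14531418, -2.12769924,  0.19406485]), 'tvec': array([-0.02782553,  0.56829234,  1.38181158])}
{'clock': 0.1, 'joint_pos': array([ 9.01874168e+01,  2.05889815e+01,  6.39195877e-01, -1.64321281e-02,
       -7.01364469e+01, -1.65077470e+01]), 'qvel': array([ 0.02105585, -0.08539671,  0.10947435,  0.00914794, -0.02958513,
        0.02067018]), 'tau': array([-1.24050868e-03, -5.84165311e+01,  2.93754995e+01,  7.01566815e+00,
        1.02622923e-02, -4.58205147e-05]), 'tool_pos': array([0.18958145, 0.64737579, 0.22570317]), 'orientation': array([ 1.79912932e+02, -9.69334064e-03, -1.63259178e+01]), 'force': array([-0.30818884,  0.83748777, -0.70031991]), 'moment': array([ 0.00805222,  0.00542832, -0.00236281]), 'opening': 0.08748608904291577}
```

View pics/side0.png

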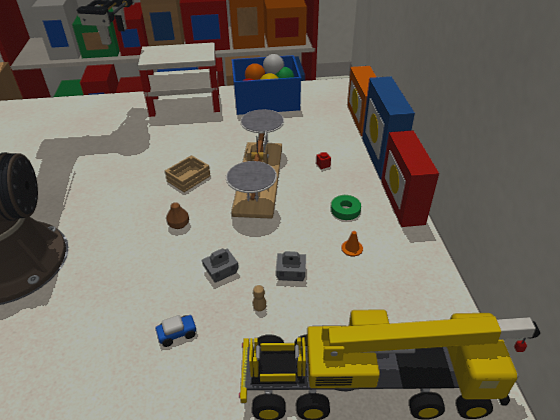

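View pics/top0.png

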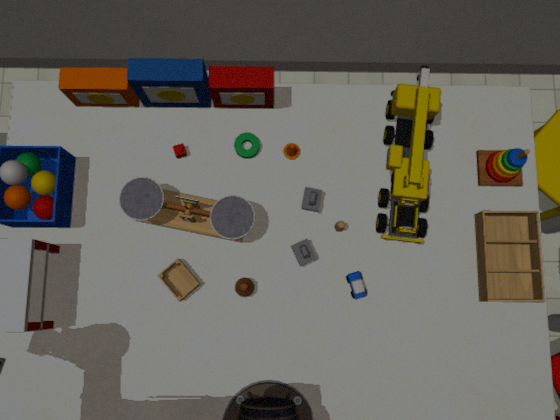

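The side view (0.05 s each) shows the blocks at about (220,264) and (291,266), the pans at (250,177) and (262,121), and the bay at about (278,362). In the top view the blocks are at (312,199) and (304,252), the pans at (142,199) and (232,217), and the bay at about (404,216). I'll zoom in on crops to measure them.

```bash
cat > h.py <<'E'
import numpy as np, cv2
from plant import optics
K={}
for n in ("side","top"):
    c=optics.camera_info(n); R=cv2.Rodrigues(np.array(c["rvec"]))[0]
    K[n]=(np.array(c["mtx"]),R,np.array(c["tvec"]))
def ray(n,uv):
    M,R,t=K[n]; d=np.linalg.inv(M)@np.array([uv[0],uv[1],1.]); return -R.T@t, R.T@d
def onz(n,uv,z):
    o,d=ray(n,uv); return o+d*(z-o[2])/d[2]
def proj(n,P):
    M,R,t=K[n]; p=M@(R@np.array(P,float)+t); return p[:2]/p[2]
def tri(a,b):
    o1,d1=ray("side",a);o2,d2=ray("top",b)
    A=np.stack([d1,-d2],1); s=np.linalg.lstsq(A,o2-o1,rcond=None)[0]
    p,q=o1+d1*s[0],o2+d2*s[1]; return (p+q)/2,np.linalg.norm(p-q)
def crop(n,f,out,x0,y0,w,h,s):
    im=cv2.imread(f)[y0:y0+h,x0:x0+w]; cv2.imwrite(out,cv2.resize(im,None,fx=s,fy=s,interpolation=cv2.INTER_CUBIC))
E
python3 - <<'E'
from h import *
crop("top","pics/top0.png","pics/c1.png",280,170,80,100,6)
crop("top","pics/top0.png","pics/c2.png",365,150,80,100,6)
crop("top","pics/top0.png","pics/c3.png",110,160,160,100,5)
crop("side","pics/side0.png","pics/c4.png",190,235,130,60,6)
crop("side","pics/side0.png","pics/c5.png",230,310,120,110,5)
E
```

```text
(no output)
```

View pics/c1.png

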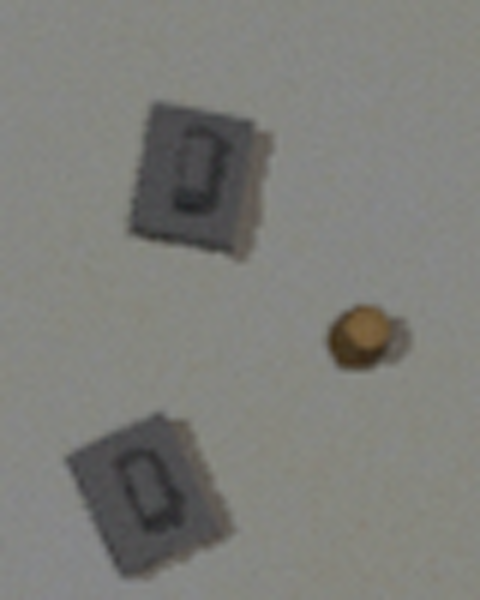

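View pics/c2.png

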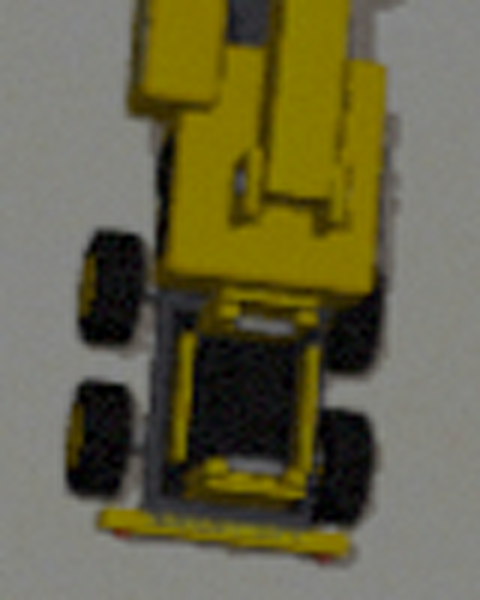

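View pics/c3.png

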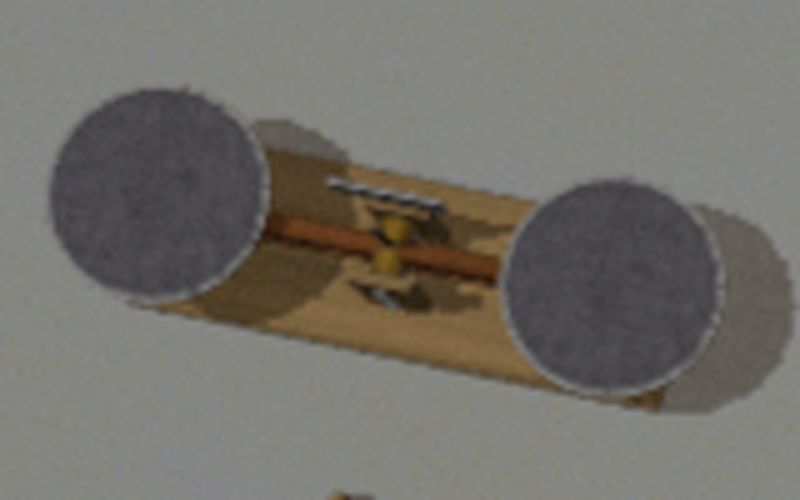

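View pics/c4.png

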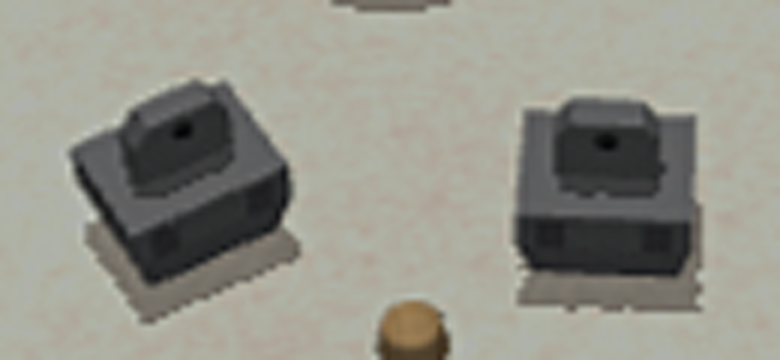

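View pics/c5.png

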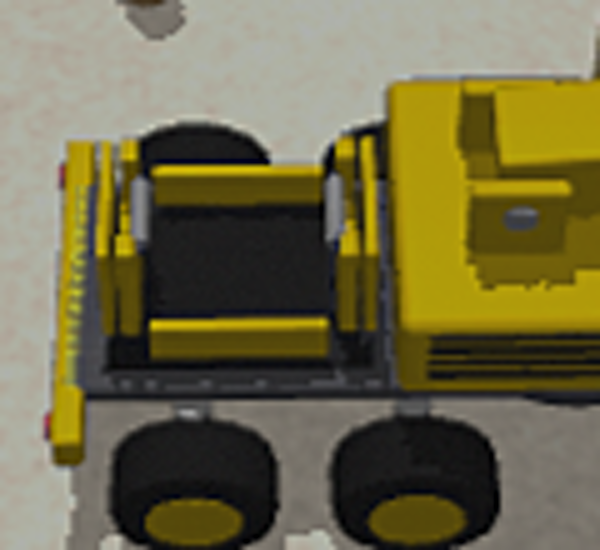

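Run:
```python
from h import *
def full(p,s,x0,y0): return [(p[0]+.5)/s-.5+x0,(p[1]+.5)/s-.5+y0]
T=lambda L:[full(p,6,280,170) for p in L]
S=lambda L:[full(p,6,190,235) for p in L]
def rep(n,L,z,name):
    P=np.array([onz(n,p,z)[:2] for p in L]); e=np.roll(P,-1,0)-P
    # long side direction
    l=np.linalg.norm(e,axis=1); i=0 if l[0]+l[2]>l[1]+l[3] else 1
    d=e[i]-e[(i+2)%4]; w=e[(i+1)%4]-e[(i+3)%4]
    print(name,n,P.mean(0).round(4),l.round(4),"yaw",(np.degrees(np.arctan2(d[1],d[0]))%180).round(1),(np.degrees(np.arctan2(w[1],w[0]))%180-90).round(1))
rep("top",T([(155,103),(255,122),(238,252),(130,235)]),.034,"A")
rep("side",S([(525,112),(695,117),(690,218),(517,215)]),.034,"A")
rep("top",T([(67,458),(162,413),(220,535),(127,577)]),.034,"B")
rep("side",S([(70,152),(225,83),(288,168),(133,235)]),.034,"B")
im=cv2.imread("pics/top0.png"); im2=cv2.imread("pics/side0.png")
# pans: saturation-lowest dark disc + ellipse fit
for n,I,boxes in (("top",im,[(110,165,60,65),(205,190,55,55)]),("side",im2,[(225,160,55,36),(237,108,52,28)])):
  for x,y,w,h in boxes:
    c=I[y:y+h,x:x+w].astype(int); m=((c[:,:,0]>=c[:,:,2]-1)&(c.sum(2)<(390 if n=="top" else 560))).astype(np.uint8)
    cs,_=cv2.findContours(cv2.morphologyEx(m,cv2.MORPH_OPEN,np.ones((3,3))),0,1); k=max(cs,key=cv2.contourArea); k=cv2.convexHull(k)
    el=cv2.fitEllipse(k); u=(el[0][0]+x,el[0][1]+y); print(n,"pan",np.round(u,1),np.round(el[1],1),onz(n,u,.105).round(4))
# rollers
S5=lambda p:full(p,5,230,310); T2=lambda p:full(p,6,365,150)
rs,rf=S5((140,212)),S5((333,209)); tr,tf=T2((258,466)),T2((265,325))
for a,b in((rs,tr),(rf,tf)):
    print("roller tri",tri(a,b), onz("side",a,.098).round(4),onz("top",b,.098).round(4))
```

```text
A top [ 0.5995 -0.1125] [0.0462 0.0605 0.0493 0.0621] yaw 170.9 -9.5
A side [ 0.6013 -0.112 ] [0.059  0.0463 0.058  0.0473] yaw 171.0 -10.3
B top [ 0.4552 -0.0895] [0.0471 0.0601 0.0455 0.0591] yaw 26.1 25.2
B side [ 0.4563 -0.091 ] [0.0602 0.0474 0.058  0.0456] yaw 25.0 26.3
top pan [140.7 198.3] [41.5 43.3] [0.5842 0.3339 0.105 ]
top pan [231.8 216.6] [42.6 42.7] [0.5385 0.0987 0.105 ]
side pan [251.1 175.7] [29.3 48.2] [0.5384 0.0949 0.105 ]
side pan [262.5 108.5] [46.1 51.8] [0.5906 0.3896 0.105 ]
roller tri (array([ 0.51585233, -0.3535849 ,  0.10023201]), np.float64(0.000550819941179241)) [ 0.5161 -0.3521  0.098 ] [ 0.5159 -0.3542  0.098 ]
roller tri (array([ 0.57695939, -0.35902492,  0.09914574]), np.float64(0.0007057283733521724)) [ 0.5767 -0.3584  0.098 ] [ 0.5775 -0.3593  0.098 ]
```

```bash
cat >> h.py <<'E'
from scipy.spatial.transform import Rotation as Ro
def plan(pos,yaw,cur=None,cyaw=None):
    "turn (units) first, then shift in tool axes after the turn"
    from plant import telemetry
    o=telemetry.get_obs(); p=np.array(o["tool_pos"]) if cur is None else np.array(cur); rpy=o["orientation"]
    R0=Ro.from_euler("xyz",rpy,degrees=True); R1=Ro.from_euler("xyz",[180,0,yaw],degrees=True)
    print("now",p.round(4),np.round(rpy,2),"F",np.round(o["force"],2),"open",round(o["opening"],4),"t",round(o["clock"],2))
    print("turn units",((R0.inv()*R1).as_rotvec(degrees=True)/6).round(3),"shift",R1.inv().apply(np.array(pos)-p).round(4))
E
python3 - <<'E'
from h import *
plan([.6004,-.1122,.12],-9.3)
def full(p,s,x0,y0): return [(p[0]+.5)/s-.5+x0,(p[1]+.5)/s-.5+y0]
S5=lambda p:full(p,5,230,310); T2=lambda p:full(p,6,365,150)
def d(n,a,b,z):
    P,Q=onz(n,a,z),onz(n,b,z); v=Q-P; print(n,P[:2].round(4),Q[:2].round(4),np.linalg.norm(v).round(4),np.degrees(np.arctan2(v[1],v[0])).round(2))
d("side",S5((152,166)),S5((325,166)),.080); d("side",S5((150,320)),S5((328,319)),.080)
d("top",T2((180,460)),T2((191,335)),.080); d("top",T2((303,465)),T2((318,340)),.080)
d("top",T2((160,283)),T2((375,303)),.106)   # house rear edge -> -90+..
d("side",S5((388,84)),S5((403,332)),.106)
E
```

```text
now [0.1896 0.6474 0.2257] [ 1.7991e+02 -1.0000e-02 -1.6330e+01] F [-0.31  0.84 -0.7 ] open 0.0875 t 0.1
turn units [ 1.500e-02 -1.000e-03 -1.171e+00] shift [0.5282 0.6832 0.1057]
side [ 0.5217 -0.3242] [ 0.5782 -0.331 ] 0.0569 -6.93
side [ 0.5163 -0.3792] [ 0.5715 -0.3855] 0.0555 -6.51
top [ 0.5208 -0.3248] [ 0.5761 -0.3312] 0.0557 -6.67
top [ 0.519  -0.3784] [ 0.5744 -0.387 ] 0.056 -8.82
top [ 0.594  -0.3125] [ 0.5861 -0.4051] 0.093 -94.88
side [ 0.6002 -0.3198] [ 0.5908 -0.4071] 0.0878 -96.17
```

Request:
{"api": "servo_tool", "payload": {"rows": [[[0,0,0],[0,0,-0.58],0.5],[[0,0,0],[0,0,-0.58],0.5]]}}

```text
clock: 0.27
tool_pos: [0.1896, 0.6475, 0.226]
orientation: [179.9, 0.0, -9.2]
force: [0.3, -0.6, -0.8]
opening: 0.0795
```

Request:
{"api": "servo_tool", "payload": {"rows": [[[0.01,0.013,0],[0,0,0],0.5],[[0.023,0.03,0],[0,0,0],0.5],[[0.023,0.03,0],[0,0,0],0.5],[[0.023,0.03,0],[0,0,0],0.5],[[0.023,0.03,0],[0,0,0],0.5],[[0.023,0.03,0],[0,0,0],0.5],[[0.023,0.03,0],[0,0,0],0.5],[[0.023,0.03,0],[0,0,0],0.5],[[0.023,0.03,0],[0,0,0],0.5],[[0.023,0.03,0],[0,0,0],0.5],[[0.023,0.03,0],[0,0,0],0.5],[[0.023,0.03,0],[0,0,0],0.5],[[0.023,0.03,0],[0,0,0],0.5],[[0.023,0.03,0],[0,0,0],0.5],[[0.023,0.03,0],[0,0,0],0.5],[[0.023,0.03,0],[0,0,0],0.5],[[0.023,0.03,0],[0,0,0],0.5],[[0.023,0.03,0],[0,0,0],0.5],[[0.023,0.03,0],[0,0,0],0.5],[[0.023,0.03,0],[0,0,0],0.5]]}}

```text
clock: 1.93
tool_pos: [0.5363, -0.002, 0.2264]
orientation: [-180.0, 0.0, -9.4]
force: [1.0, 1.8, 0.2]
opening: 0.0436
```

```bash
python3 -c "
from h import *
plan([.6004,-.1122,.1],-9.3)"
```

```text
now [ 0.5363 -0.002   0.2264] [-1.7999e+02  1.0000e-02 -9.3600e+00] F [0.99 1.76 0.22] open 0.0436 t 1.93
turn units [-0.001  0.002 -0.01 ] shift [0.0811 0.0984 0.1264]
```

Request:
{"api": "servo_tool", "payload": {"rows": [[[0.02,0.025,0.02],[0,0,0],0.5],[[0.02,0.025,0.03],[0,0,0],0.5],[[0.02,0.025,0.03],[0,0,0],0.5],[[0.015,0.015,0.03],[0,0,0],0.5],[[0.006,0.0085,0.016],[0,0,0],0.5],[[0,0,0],[0,0,0],0.5],[[0,0,0],[0,0,0],0.5]]}}

```text
clock: 2.52
tool_pos: [0.5974, -0.1084, 0.1022]
orientation: [179.9, 0.2, -9.4]
force: [0.9, 0.2, 0.1]
opening: 0.0439
```

Run:
```python
from h import *
for n in ("side","top"):
    im=optics.snapshot(n); cv2.imwrite(f"pics/{n}1.png",im[:,:,::-1])
crop("side","pics/side1.png","pics/d1.png",200,130,140,160,3.7)
plan([.6004,-.1122,.037],-9.3)
```

```text
now [ 0.5987 -0.1072  0.1047] [-1.7999e+02 -7.0000e-02 -9.3300e+00] F [ 0.36 -0.48  0.33] open 0.0438 t 2.62
turn units [-0.001 -0.012 -0.005] shift [0.0025 0.0046 0.0677]
```

View pics/d1.png

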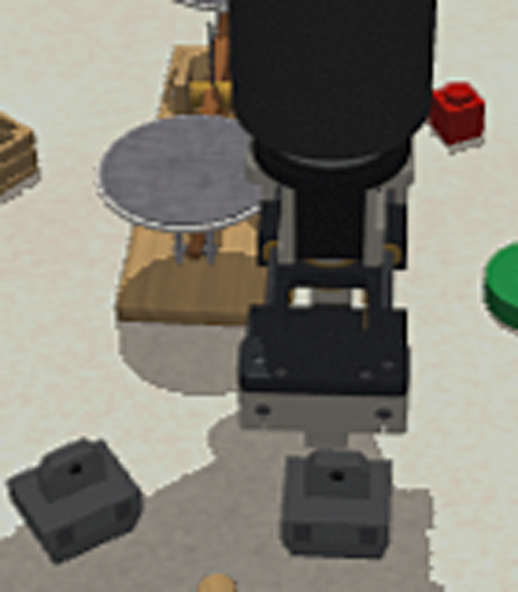

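The side view shows the gripper above the right-hand block (lug at about (338,470) in the crop) and the other block clear of it.

Request:
{"api": "servo_tool", "payload": {"rows": [[[0,0,0.01],[0,0,0],0.5],[[0,0,0.01],[0,0,0],0.5],[[0,0,0],[0,0,0],0.5],[[0,0,0],[0,0,0],0.5]]}}

```text
clock: 2.95
tool_pos: [0.5977, -0.1072, 0.0833]
orientation: [180.0, 0.0, -9.3]
force: [-0.7, 0.5, 1.0]
opening: 0.0438
```

```bash
python3 -c "
from h import *
plan([.6004,-.1122,.037],-9.3)"
```

```text
now [ 0.5977 -0.1072  0.0833] [ 1.7999e+02  5.0000e-02 -9.3200e+00] F [-0.68  0.49  1.03] open 0.0438 t 2.95
turn units [ 0.002  0.008 -0.003] shift [0.0035 0.0045 0.0463]
```

Request:
{"api": "servo_tool", "payload": {"rows": [[[0.0015,0.0025,0.01],[0,0,0],0.5],[[0.0015,0.002,0.01],[0,0,0],0.5],[[0,0,0.01],[0,0,0],0.5],[[0,0,0.01],[0,0,0],0.5],[[0,0,0.005],[0,0,0],0.5],[[0,0,0],[0,0,0],0.5],[[0,0,0],[0,0,0],0.5]]}}

```text
clock: 3.53
tool_pos: [0.6002, -0.1127, 0.038]
orientation: [180.0, 0.1, -9.4]
force: [-0.1, -0.1, 0.3]
opening: 0.0438
```

Run:
```python
from h import *
im=optics.snapshot("side"); cv2.imwrite("pics/side2.png",im[:,:,::-1])
crop("side","pics/side2.png","pics/d2.png",200,190,140,110,5)
plan([.6004,-.1122,.037],-9.3)
```

```text
now [ 0.6006 -0.1127  0.0385] [ 1.7999e+02  1.0000e-02 -9.3500e+00] F [-0.48  0.11  0.3 ] open 0.0437 t 3.58
turn units [ 0.002  0.001 -0.008] shift [-0.0003 -0.0004  0.0015]
```

View pics/d2.png

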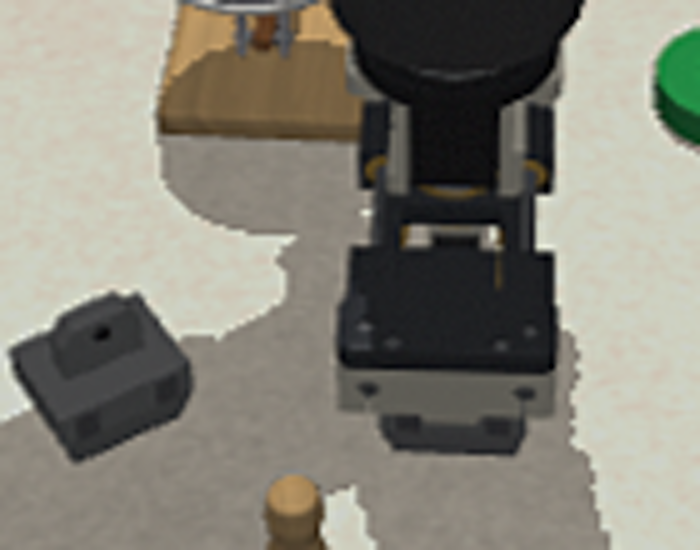

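The gripper body hides the lug here, but the block is centred below it at about (455,430) in the crop. Closing.

Request:
{"api": "servo_tool", "payload": {"rows": [[[0,0,0.001],[0,0,0],0.8],[[0,0,0],[0,0,0],1],[[0,0,0],[0,0,0],1],[[0,0,0],[0,0,0],1],[[0,0,0],[0,0,0],1],[[0,0,0],[0,0,0],1],[[0,0,0],[0,0,0],1],[[0,0,-0.003],[0,0,0],1],[[0,0,-0.005],[0,0,0],1],[[0,0,-0.005],[0,0,0],1],[[0,0,0],[0,0,0],1]]}}

```text
clock: 4.5
tool_pos: [0.6012, -0.1126, 0.0519]
orientation: [-180.0, -0.1, -9.3]
force: [0.3, 0.4, -1.8]
opening: 0.0117
```

Run:
```python
from h import *
plan([.5385,.0968,.22],-9.3)
```

```text
now [ 0.6012 -0.1126  0.0519] [-1.7998e+02 -1.0000e-01 -9.3500e+00] F [ 0.3   0.36 -1.77] open 0.0117 t 4.5
turn units [-0.003 -0.017 -0.008] shift [-0.0958 -0.1965 -0.1681]
```

Request:
{"api": "servo_tool", "payload": {"rows": [[[0,0,-0.02],[0,0,0],1],[[0,0,-0.03],[0,0,0],1],[[0,0,-0.03],[0,0,0],1],[[0,0,-0.03],[0,0,0],1],[[0,-0.01,-0.03],[0,0,0],1],[[-0.005,-0.02,-0.02],[0,0,0],1],[[-0.007,-0.03,-0.01],[0,0,0],1],[[-0.007,-0.035,0],[0,0,0],1],[[-0.007,-0.035,0],[0,0,0],1],[[-0.007,-0.035,0],[0,0,0],1],[[-0.007,-0.035,0],[0,0,0],1],[[-0.007,-0.035,0],[0,0,0],1],[[-0.007,-0.035,0],[0,0,0],1],[[-0.007,-0.035,0],[0,0,0],1],[[-0.007,-0.035,0],[0,0,0],1],[[-0.007,-0.035,0],[0,0,0],1],[[-0.007,-0.03,0],[0,0,0],1],[[-0.005,-0.02,0],[0,0,0],1],[[0,0,0],[0,0,0],1],[[0,0,0],[0,0,0],1]]}}

```text
clock: 6.17
tool_pos: [0.5832, 0.3217, 0.2201]
orientation: [180.0, 0.0, -9.3]
force: [-0.9, -0.5, -1.9]
opening: 0.0121
```

Run:
```python
from h import *
plan([.584,.334,.15],-9.3)
```

```text
now [0.5832 0.3217 0.2201] [ 1.7996e+02  4.0000e-02 -9.2600e+00] F [-0.93 -0.54 -1.89] open 0.0121 t 6.17
turn units [0.006 0.006 0.006] shift [-0.0012 -0.0122  0.0701]
```

Request:
{"api": "servo_tool", "payload": {"rows": [[[0,-0.006,0.01],[0,0,0],1],[[0,-0.006,0.02],[0,0,0],1],[[0,0,0.02],[0,0,0],1],[[0,0,0.014],[0,0,0],1],[[0,0,0.006],[0,0,0],1],[[0,0,0],[0,0,0],1],[[0,0,0],[0,0,0],1]]}}

```text
clock: 6.75
tool_pos: [0.5861, 0.3321, 0.1508]
orientation: [180.0, -0.0, -9.4]
force: [-0.1, -0.8, -1.9]
opening: 0.0116
```

Run:
```python
from h import *
for n in ("side","top"):
    im=optics.snapshot(n); cv2.imwrite(f"pics/{n}3.png",im[:,:,::-1])
a=cv2.imread("pics/side3.png")[70:210,200:340]; b=cv2.imread("pics/top3.png")[130:270,100:240]
cv2.imwrite("pics/d3.png",cv2.resize(np.hstack([a,b]),None,fx=2.8,fy=2.8,interpolation=2))
plan([.584,.334,.143],-9.3)
```

```text
now [0.5865 0.3328 0.1519] [-1.7992e+02 -8.0000e-02 -9.3800e+00] F [ 0.23  0.07 -1.86] open 0.0117 t 6.85
turn units [-0.013 -0.013 -0.013] shift [-0.0026 -0.0008  0.0089]
```

View pics/d3.png

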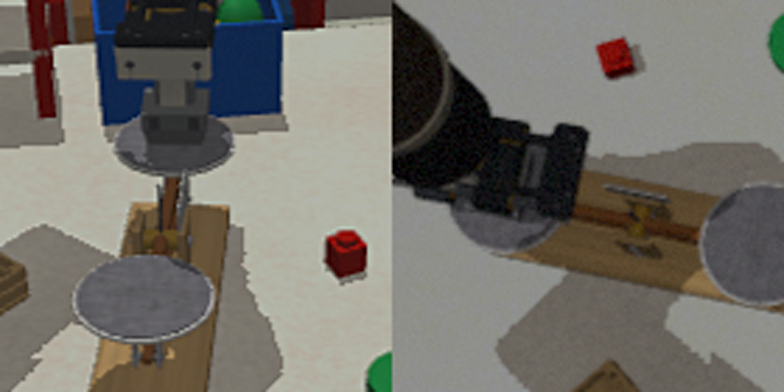

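The block is centred over the left pan (side crop (175,110)). Lowering slowly and watching the force.

Request:
{"api": "servo_tool", "payload": {"rows": [[[-0.001,0,0.003],[0,0,0],1],[[-0.001,0,0.003],[0,0,0],1],[[0,0,0.002],[0,0,0],1],[[0,0,0.001],[0,0,0],1],[[0,0,0.001],[0,0,0],1],[[0,0,0.001],[0,0,0],1],[[0,0,0.001],[0,0,0],1],[[0,0,0],[0,0,0],1]]}}

```text
clock: 7.52
tool_pos: [0.5836, 0.333, 0.1383]
orientation: [180.0, 0.0, -9.4]
force: [0.0, -0.6, -2.4]
opening: 0.0118
```

Request:
{"api": "servo_tool", "payload": {"rows": [[[0,0,0.0015],[0,0,0],1],[[0,0,0.0015],[0,0,0],1],[[0,0,0.0015],[0,0,0],1],[[0,0,0.0015],[0,0,0],1],[[0,0,0.0015],[0,0,0],1]]}}

```text
clock: 7.93
tool_pos: [0.5837, 0.333, 0.1309]
orientation: [180.0, 0.0, -9.4]
force: [0.4, -0.9, -1.7]
opening: 0.0119
```

Request:
{"api": "servo_tool", "payload": {"rows": [[[0,0,0.001],[0,0,0],1],[[0,0,0.001],[0,0,0],1],[[0,0,0.001],[0,0,0],1]]}}

```text
clock: 8.18
tool_pos: [0.5837, 0.333, 0.1279]
orientation: [180.0, 0.0, -9.4]
force: [-0.8, -0.9, -0.7]
opening: 0.0116
```

Request:
{"api": "servo_tool", "payload": {"rows": [[[0,0,0.001],[0,0,0],1],[[0,0,0.001],[0,0,0],1]]}}

```text
clock: 8.35
tool_pos: [0.5839, 0.3331, 0.1267]
orientation: [-180.0, -0.0, -9.3]
force: [-3.5, -1.1, 7.5]
opening: 0.012
```

Request:
{"api": "servo_tool", "payload": {"rows": [[[0,0,-0.0007],[0,0,0],1],[[0,0,0],[0,0,0],1]]}}

```text
clock: 8.52
tool_pos: [0.5838, 0.3332, 0.127]
orientation: [-180.0, -0.0, -9.4]
force: [0.4, -0.5, -1.8]
opening: 0.0117
```

Run:
```python
from h import *
im=optics.snapshot("side"); cv2.imwrite("pics/side4.png",im[:,:,::-1])
crop("side","pics/side4.png","pics/d4.png",200,70,140,140,4)
plan([.584,.334,.143],-9.3)
```

```text
now [0.5838 0.3332 0.1269] [-1.7998e+02 -1.0000e-02 -9.3600e+00] F [-0.06  0.11 -0.73] open 0.012 t 8.57
turn units [-0.003 -0.002 -0.009] shift [ 0.     -0.0009 -0.0161]
```

View pics/d4.png

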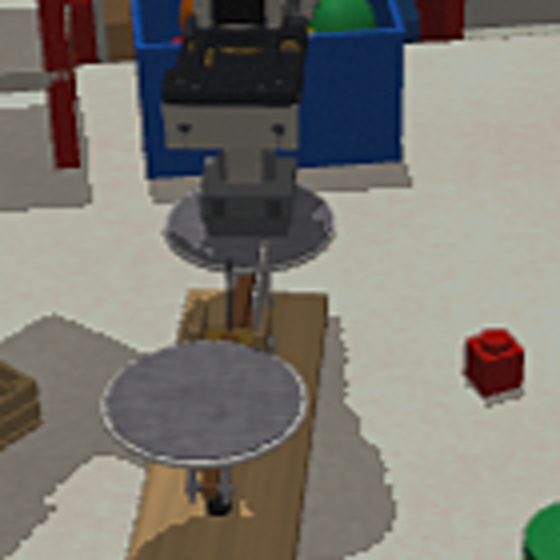

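The left pan is down at its stop with the block on it, and the right pan has risen (crop (205,400)). Releasing and retreating.

Request:
{"api": "servo_tool", "payload": {"rows": [[[0,0,0.0004],[0,0,0],1],[[0,0,0],[0,0,0],0.5],[[0,0,0],[0,0,0],0.5],[[0,0,0],[0,0,0],0.5],[[0,0,0],[0,0,0],0.5],[[0,0,0],[0,0,0],0.5],[[0,0,-0.005],[0,0,0],0.5],[[0,0,-0.015],[0,0,0],0.5],[[0,0,-0.03],[0,0,0],0.5],[[0,0,-0.03],[0,0,0],0.5],[[0,0,-0.02],[0,0,-0.5],0.5],[[0,0,0],[0,0,-0.9],0.5],[[0,0,0],[0,0,-0.9],0.5],[[0,0,0],[0,0,-0.9],0.5],[[0,0,0],[0,0,-0.9],0.5],[[0,0,0],[0,0,-0.9],0.5],[[0,0,0],[0,0,-0.8],0.5]]}}

```text
clock: 9.98
tool_pos: [0.5837, 0.333, 0.2269]
orientation: [-180.0, -0.0, 25.7]
force: [0.0, -0.8, -0.2]
opening: 0.0437
```

Run:
```python
from h import *
plan([.4557,-.0902,.11],25.7)
```

```text
now [0.5837 0.333  0.2269] [-1.7999e+02 -2.0000e-02  2.5720e+01] F [ 0.04 -0.76 -0.25] open 0.0437 t 9.98
turn units [-0.001 -0.003  0.003] shift [-0.2989  0.3258  0.1169]
```

Request:
{"api": "servo_tool", "payload": {"rows": [[[-0.01,0.011,0],[0,0,0],0.5],[[-0.024,0.026,0],[0,0,0],0.5],[[-0.024,0.026,0],[0,0,0],0.5],[[-0.024,0.026,0],[0,0,0],0.5],[[-0.024,0.026,0],[0,0,0],0.5],[[-0.024,0.026,0],[0,0,0],0.5],[[-0.024,0.026,0],[0,0,0],0.5],[[-0.024,0.026,0],[0,0,0],0.5],[[-0.024,0.026,0],[0,0,0],0.5],[[-0.024,0.026,0.015],[0,0,0],0.5],[[-0.024,0.026,0.02],[0,0,0],0.5],[[-0.024,0.026,0.02],[0,0,0],0.5],[[-0.015,0.018,0.02],[0,0,0],0.5],[[-0.01,0.011,0.02],[0,0,0],0.5],[[0,0,0.02],[0,0,0],0.5],[[0,0,0],[0,0,0],0.5],[[0,0,0],[0,0,0],0.5]]}}

```text
clock: 11.4
tool_pos: [0.4535, -0.0901, 0.1115]
orientation: [-180.0, 0.1, 25.4]
force: [0.7, 0.5, 1.1]
opening: 0.0437
```

Run:
```python
from h import *
im=optics.snapshot("side"); cv2.imwrite("pics/side5.png",im[:,:,::-1])
crop("side","pics/side5.png","pics/d5.png",180,70,150,210,2.8)
plan([.4557,-.0902,.0375],25.7)
```

```text
now [ 0.4545 -0.0897  0.1123] [ 1.7997e+02 -2.0000e-02  2.5470e+01] F [ 0.74 -0.85  0.65] open 0.0439 t 11.45
turn units [ 0.005 -0.004 -0.038] shift [0.0009 0.001  0.0748]
```

View pics/d5.png

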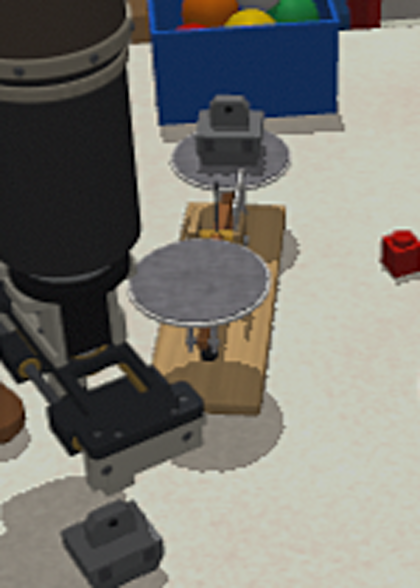

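Block 1 stands centred on the lowered left pan, and the gripper is above block 2 (crop (112,545)).

Request:
{"api": "servo_tool", "payload": {"rows": [[[0.001,0.001,0.015],[0,0,0],0.5],[[0,0,0.02],[0,0,0],0.5],[[0,0,0.02],[0,0,0],0.5],[[0,0,0.012],[0,0,0],0.5],[[0,0,0.007],[0,0,0],0.5],[[0,0,0],[0,0,0],0.5],[[0,0,0],[0,0,0],0.5]]}}

```text
clock: 12.03
tool_pos: [0.4561, -0.0898, 0.0383]
orientation: [180.0, -0.1, 25.5]
force: [0.9, 0.8, 1.0]
opening: 0.0436
```

Run:
```python
from h import *
plan([.4557,-.0902,.0375],25.7)
```

```text
now [ 0.4561 -0.0898  0.0383] [ 1.7997e+02 -6.0000e-02  2.5500e+01] F [0.91 0.81 1.  ] open 0.0436 t 12.03
turn units [ 0.005 -0.011 -0.033] shift [-0.0006  0.0002  0.0008]
```

Request:
{"api": "servo_tool", "payload": {"rows": [[[0,0,0.0005],[0,0,0],1],[[0,0,0],[0,0,0],1],[[0,0,0],[0,0,0],1],[[0,0,0],[0,0,0],1],[[0,0,0],[0,0,0],1],[[0,0,0],[0,0,0],1],[[0,0,0],[0,0,0],1],[[0,0,-0.01],[0,0,0],1],[[0,0,-0.025],[0,0,0],1],[[0,0,-0.03],[0,0,0],1],[[0,0,-0.03],[0,0,0],1],[[0,0,-0.03],[0,0,0],1],[[0,0,-0.03],[0,0,0],1],[[0,0,-0.025],[0,0,0.9],1],[[0,0,0],[0,0,1],1],[[0,0,0],[0,0,1],1],[[0,0,0],[0,0,1],1],[[0,0,0],[0,0,1],1],[[0,0,0],[0,0,0.9],1],[[0,0,0],[0,0,0],1]]}}

```text
clock: 13.7
tool_pos: [0.4547, -0.0903, 0.2166]
orientation: [180.0, 0.0, -9.6]
force: [0.0, 0.3, -1.4]
opening: 0.0118
```

Run:
```python
from h import *
plan([.5385,.0968,.175],-9.3)
```

```text
now [ 0.4547 -0.0903  0.2166] [ 1.80e+02  4.00e-02 -9.61e+00] F [ 0.04  0.31 -1.4 ] open 0.0118 t 13.7
turn units [ 0.     0.007 -0.052] shift [ 0.0525 -0.1982  0.0416]
```

Request:
{"api": "servo_tool", "payload": {"rows": [[[0.004,-0.012,0],[0,0,0],1],[[0.008,-0.03,0],[0,0,0],1],[[0.008,-0.03,0],[0,0,0],1],[[0.008,-0.03,0],[0,0,0],1],[[0.008,-0.03,0],[0,0,0],1],[[0.008,-0.03,0.005],[0,0,0],1],[[0.006,-0.025,0.01],[0,0,0],1],[[0.0025,-0.011,0.015],[0,0,0],1],[[0,0,0.01],[0,0,0],1],[[0,0,0],[0,0,0],1],[[0,0,0],[0,0,0],1]]}}

```text
clock: 14.62
tool_pos: [0.5384, 0.0962, 0.1762]
orientation: [179.9, 0.1, -9.3]
force: [0.1, -0.0, -0.7]
opening: 0.012
```

Run:
```python
from h import *
for n in ("side","top"):
    im=optics.snapshot(n); cv2.imwrite(f"pics/{n}6.png",im[:,:,::-1])
a=cv2.imread("pics/side6.png")[70:250,190:340]; b=cv2.imread("pics/top6.png")[130:310,130:280]
cv2.imwrite("pics/d6.png",cv2.resize(np.hstack([a,b]),None,fx=2.6,fy=2.6,interpolation=2))
plan([.5385,.0968,.1575],-9.3)
```

```text
now [0.5392 0.0961 0.1776] [-1.7999e+02 -4.0000e-02 -9.3300e+00] F [ 0.08 -0.32 -0.63] open 0.0115 t 14.72
turn units [-0.002 -0.007 -0.006] shift [-0.0008 -0.0006  0.0201]
```

View pics/d6.png

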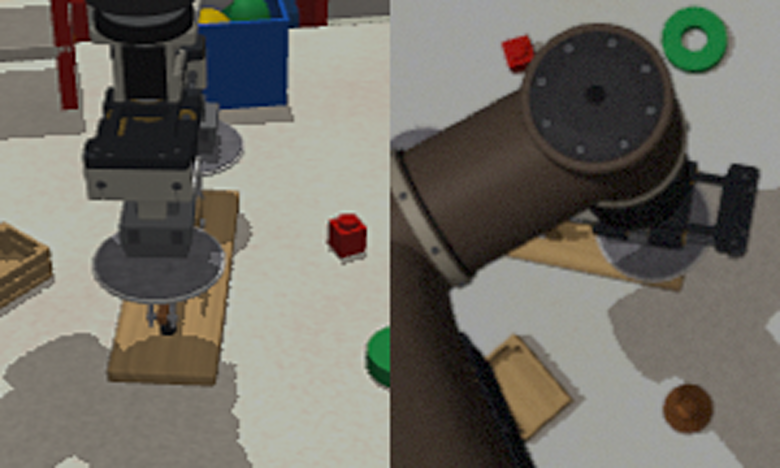

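The block hangs over the middle of the right pan (side crop (158,240)), with 20 mm to go. Lowering.

Request:
{"api": "servo_tool", "payload": {"rows": [[[0,0,0.006],[0,0,0],1],[[0,0,0.006],[0,0,0],1],[[0,0,0.003],[0,0,0],1],[[0,0,0.002],[0,0,0],1],[[0,0,0.001],[0,0,0],1],[[0,0,0],[0,0,0],1],[[0,0,0],[0,0,0],1]]}}

```text
clock: 15.3
tool_pos: [0.5392, 0.0965, 0.1589]
orientation: [180.0, -0.0, -9.4]
force: [0.7, -0.5, -0.8]
opening: 0.0115
```

Request:
{"api": "servo_tool", "payload": {"rows": [[[0,0,0.001],[0,0,0],1],[[0,0,0.001],[0,0,0],1],[[0,0,0],[0,0,0],1]]}}

```text
clock: 15.55
tool_pos: [0.5393, 0.0966, 0.157]
orientation: [-180.0, -0.0, -9.3]
force: [0.1, 0.2, 0.3]
opening: 0.0119
```

Request:
{"api": "servo_tool", "payload": {"rows": [[[0,0,0.001],[0,0,0],1],[[0,0,0],[0,0,0],1]]}}

```text
clock: 15.72
tool_pos: [0.5393, 0.0965, 0.156]
orientation: [-180.0, -0.0, -9.4]
force: [0.4, -0.9, 0.2]
opening: 0.0117
```

Request:
{"api": "servo_tool", "payload": {"rows": [[[0,0,0],[0,0,0],0.5],[[0,0,0],[0,0,0],0.5],[[0,0,0],[0,0,0],0.5],[[0,0,0],[0,0,0],0.5],[[0,0,0],[0,0,0],0.5],[[0,0,-0.005],[0,0,0],0.5],[[0,0,-0.015],[0,0,0],0.5],[[0,0,-0.03],[0,0,0],0.5],[[0,0.01,-0.02],[0,0,0],0.5],[[0,0.02,-0.005],[0,0,0],0.5],[[0,0.03,0],[0,0,0],0.5],[[0,0.03,0],[0,0,0],0.5],[[0,0.03,0],[0,0,0],0.5],[[0,0.03,0],[0,0,0],0.5],[[0,0,0],[0,0,0],0.5],[[0,0,0],[0,0,0],0.5],[[0,0,0],[0,0,0],0.5],[[0,0,0],[0,0,0],0.5],[[0,0,0],[0,0,0],0.5],[[0,0,0],[0,0,0],0.5]]}}

```text
clock: 17.38
tool_pos: [0.5149, -0.0507, 0.2308]
orientation: [180.0, 0.0, -9.3]
force: [-0.8, 0.1, -0.4]
opening: 0.044
```

Request:
{"api": "servo_tool", "payload": {"rows": [[[0,0,0],[0,0,0],0.5],[[0,0,0],[0,0,0],0.5],[[0,0,0],[0,0,0],0.5],[[0,0,0],[0,0,0],0.5],[[0,0,0],[0,0,0],0.5],[[0,0,0],[0,0,0],0.5],[[0,0,0],[0,0,0],0.5],[[0,0,0],[0,0,0],0.5],[[0,0,0],[0,0,0],0.5],[[0,0,0],[0,0,0],0.5]]}}

```text
clock: 18.22
tool_pos: [0.5147, -0.0515, 0.2309]
orientation: [-180.0, 0.0, -9.4]
force: [0.3, 0.6, -0.3]
opening: 0.0436
```

Run:
```python
from h import *
for n in ("side","top"):
    im=optics.snapshot(n); cv2.imwrite(f"pics/{n}7.png",im[:,:,::-1])
a=cv2.imread("pics/side7.png")[70:250,190:340]; b=cv2.imread("pics/top7.png")[130:310,110:260]
cv2.imwrite("pics/d7.png",cv2.resize(np.hstack([a,b]),None,fx=2.6,fy=2.6,interpolation=2))
plan([.5385,.0968,.1575],-9.3)
```

```text
now [ 0.5147 -0.0515  0.2309] [-180.      0.     -9.36] F [-0.01 -0.11  0.2 ] open 0.0441 t 18.32
turn units [-0.    0.   -0.01] shift [-0.0005 -0.1502  0.0734]
```

View pics/d7.png

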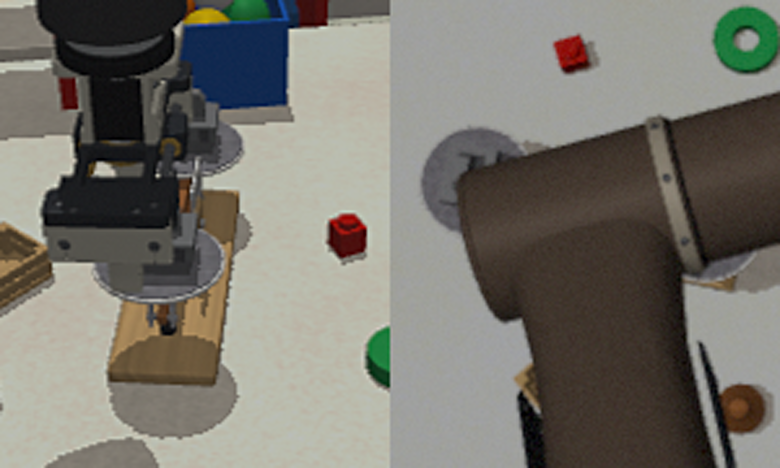

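The right pan is still up (side crop (158,262), unchanged from before release; level would be row 275) and the left pan is still down, more than 2 s after release. The felt weights agree (about 1.9 N against about 1.0 N), so block 1 on the left pan is the heavier. Going back for it.

Request:
{"api": "servo_tool", "payload": {"rows": [[[0,-0.015,0],[0,0,0],0.5],[[0,-0.03,0],[0,0,0],0.5],[[0,-0.035,0],[0,0,0],0.5],[[0.001,-0.035,0],[0,0,0],0.5],[[0.001,-0.035,0],[0,0,0],0.5],[[0.001,-0.035,0],[0,0,0],0.5],[[0.001,-0.035,0],[0,0,0],0.5],[[0.001,-0.035,0],[0,0,0],0.5],[[0.001,-0.035,0],[0,0,0],0.5],[[0,-0.035,0],[0,0,0],0.5],[[0,-0.035,0],[0,0,0],0.5],[[0,-0.02,0],[0,0,0],0.5],[[0,-0.01,0],[0,0,0],0.5],[[0,0,0],[0,0,0],0.5],[[0,0,0],[0,0,0],0.5]]}}

```text
clock: 19.57
tool_pos: [0.5838, 0.3323, 0.2304]
orientation: [180.0, 0.0, -9.3]
force: [-0.6, -0.9, 0.3]
opening: 0.0441
```

Run:
```python
from h import *
im=optics.snapshot("side"); cv2.imwrite("pics/side8.png",im[:,:,::-1])
crop("side","pics/side8.png","pics/d8.png",200,70,140,150,4)
plan([.5838,.3332,.127],-9.35)
```

```text
now [0.5838 0.3317 0.2307] [ 1.7997e+02  2.0000e-02 -9.3700e+00] F [ 0.59  0.37 -0.08] open 0.0438 t 19.62
turn units [ 0.005  0.003 -0.003] shift [-0.0003 -0.0015  0.1037]
```

View pics/d8.png

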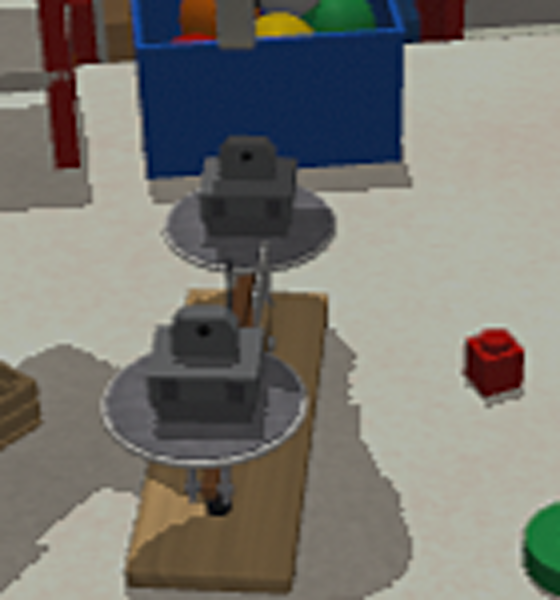

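Clear view: the left pan (crop (250,228)) is fully down and the right pan (205,400) is up, both blocks upright. Descending to grasp block 1.

Request:
{"api": "servo_tool", "payload": {"rows": [[[0,-0.001,0.015],[0,0,0],0.5],[[0,0,0.025],[0,0,0],0.5],[[0,0,0.025],[0,0,0],0.5],[[0,0,0.018],[0,0,0],0.5],[[0,0,0.012],[0,0,0],0.5],[[0,0,0.008],[0,0,0],0.5],[[0,0,0],[0,0,0],0.5],[[0,0,0],[0,0,0],0.5]]}}

```text
clock: 20.28
tool_pos: [0.5847, 0.3331, 0.1286]
orientation: [-180.0, -0.0, -9.4]
force: [0.4, 0.3, -0.3]
opening: 0.0439
```

Run:
```python
from h import *
plan([.5838,.3332,.127],-9.35)
```

```text
now [0.5847 0.3331 0.1286] [-1.7998e+02 -4.0000e-02 -9.3800e+00] F [ 0.42  0.31 -0.33] open 0.0439 t 20.28
turn units [-0.003 -0.006 -0.004] shift [-0.0009  0.      0.0016]
```

Request:
{"api": "servo_tool", "payload": {"rows": [[[-0.0005,0,0.0015],[0,0,0],0.7],[[0,0,0],[0,0,0],1],[[0,0,0],[0,0,0],1],[[0,0,0],[0,0,0],1],[[0,0,0],[0,0,0],1],[[0,0,0],[0,0,0],1],[[0,0,0],[0,0,0],1],[[0,0,-0.0015],[0,0,0],1],[[0,0,-0.002],[0,0,0],1],[[0,0,-0.002],[0,0,0],1],[[0,0,-0.002],[0,0,0],1],[[0,0,-0.002],[0,0,0],1],[[0,0,-0.002],[0,0,0],1],[[0,0,-0.002],[0,0,0],1],[[0,0,-0.002],[0,0,0],1],[[0,0,-0.002],[0,0,0],1],[[0,0,-0.002],[0,0,0],1],[[0,0,-0.002],[0,0,0],1],[[0,0,-0.002],[0,0,0],1],[[0,0,-0.002],[0,0,0],1]]}}

```text
clock: 21.95
tool_pos: [0.5836, 0.3333, 0.152]
orientation: [180.0, 0.0, -9.4]
force: [-0.0, -1.0, -2.0]
opening: 0.0119
```

Request:
{"api": "servo_tool", "payload": {"rows": [[[0,0,-0.003],[0,0,0],1],[[0,0,-0.004],[0,0,0],1],[[0,0,-0.006],[0,0,0],1],[[0,0,-0.01],[0,0,0],1],[[0,0,-0.015],[0,0,0],1],[[0,0,-0.02],[0,0,0],1],[[0,0,-0.025],[0,0,0],1],[[0,0,-0.02],[0,0,0],1],[[0,0,0],[0,0,0],1]]}}

```text
clock: 22.7
tool_pos: [0.5857, 0.3345, 0.2614]
orientation: [-179.7, -0.4, -9.3]
force: [-0.0, 0.1, -0.5]
opening: 0.0122
```

Run:
```python
from h import *
im=optics.snapshot("side"); cv2.imwrite("pics/side9.png",im[:,:,::-1])
crop("side","pics/side9.png","pics/d9.png",200,50,140,150,4)
plan([.547,-.356,.24],-6.5)
```

```text
now [0.5849 0.3343 0.2588] [-179.75   -0.22   -9.35] F [-0.   -0.44 -2.59] open 0.0118 t 22.75
turn units [-0.041 -0.038 -0.474] shift [0.0405 0.6901 0.0188]
```

View pics/d9.png

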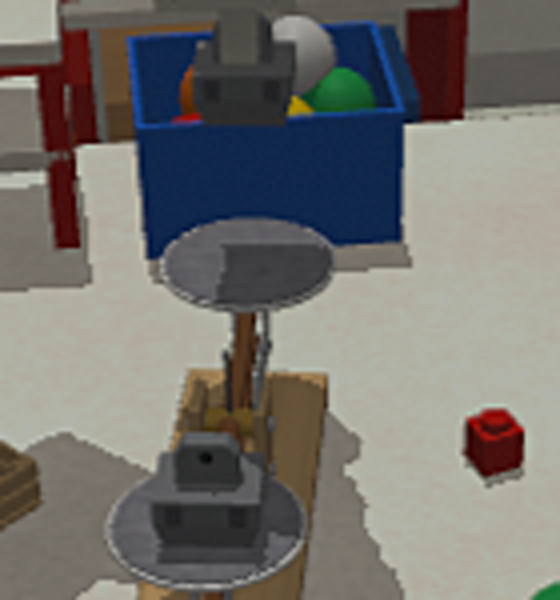

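Block 2 sits upright on the right pan, now down; block 1 is in the gripper (crop (240,85)). Moving to the truck.

Request:
{"api": "servo_tool", "payload": {"rows": [[[0,0.012,0],[0,0,-0.474],1],[[0.002,0.025,0],[0,0,0],1],[[0.002,0.035,0],[0,0,0],1],[[0.002,0.036,0],[0,0,0],1],[[0.002,0.036,0],[0,0,0],1],[[0.002,0.036,0],[0,0,0],1],[[0.002,0.036,0],[0,0,0],1],[[0.002,0.036,0],[0,0,0],1],[[0.002,0.036,0],[0,0,0],1],[[0.002,0.036,0],[0,0,0],1],[[0.002,0.036,0],[0,0,0],1],[[0.002,0.036,0],[0,0,0],1],[[0.002,0.036,0],[0,0,0],1],[[0.002,0.036,0],[0,0,0],1],[[0.002,0.036,0],[0,0,0],1],[[0.002,0.036,0],[0,0,0],1],[[0.002,0.036,0],[0,0,0],1],[[0.002,0.036,0],[0,0,0],1],[[0.002,0.036,0],[0,0,0],1],[[0.002,0.03,0],[0,0,0],1]]}}

```text
clock: 24.42
tool_pos: [0.543, -0.3465, 0.2542]
orientation: [-180.0, 0.1, -6.6]
force: [0.9, 0.2, -2.3]
opening: 0.0115
```

Run:
```python
from h import *
plan([.547,-.356,.18],-6.5)
```

```text
now [ 0.543  -0.3465  0.2542] [-1.7998e+02  7.0000e-02 -6.5500e+00] F [ 0.93  0.22 -2.34] open 0.0115 t 24.42
turn units [-0.003  0.011 -0.009] shift [0.0051 0.009  0.0742]
```

Request:
{"api": "servo_tool", "payload": {"rows": [[[0.0025,0.0045,0.015],[0,0,0],1],[[0.0025,0.0045,0.025],[0,0,0],1],[[0,0,0.025],[0,0,0],1],[[0,0,0.018],[0,0,0],1],[[0,0,0.008],[0,0,0],1],[[0,0,0],[0,0,0],1],[[0,0,0],[0,0,0],1],[[0,0,0],[0,0,0],1]]}}

```text
clock: 25.08
tool_pos: [0.5487, -0.3542, 0.1655]
orientation: [180.0, -0.1, -6.5]
force: [1.0, -0.3, -1.5]
opening: 0.0116
```

Run:
```python
from h import *
for n in ("side","top"):
    im=optics.snapshot(n); cv2.imwrite(f"pics/{n}10.png",im[:,:,::-1])
crop("side","pics/side10.png","pics/e1.png",225,270,130,120,5)
crop("top","pics/top10.png","pics/e2.png",365,150,80,100,6)
plan([.547,-.356,.15],-6.5)
```

```text
now [ 0.5488 -0.3541  0.1656] [ 1.7996e+02 -1.4000e-01 -6.4900e+00] F [ 1.29  0.03 -3.41] open 0.0119 t 25.18
turn units [ 0.007 -0.024  0.001] shift [-0.0015  0.0021  0.0156]
```

View pics/e1.png

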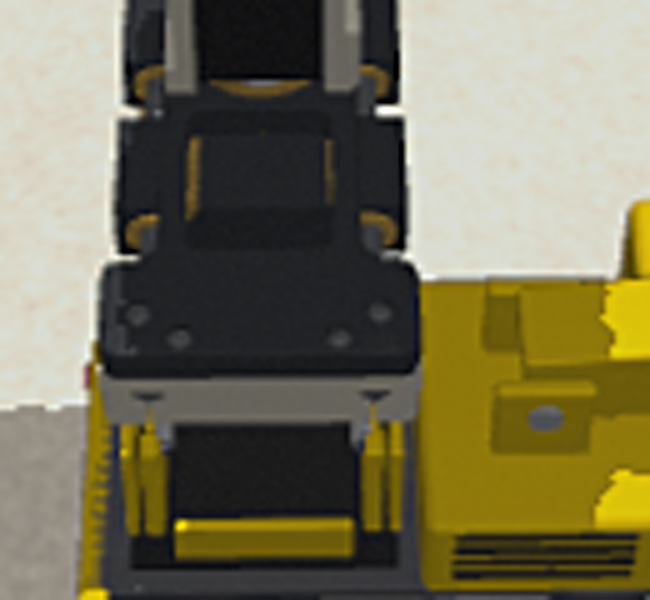

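View pics/e2.png

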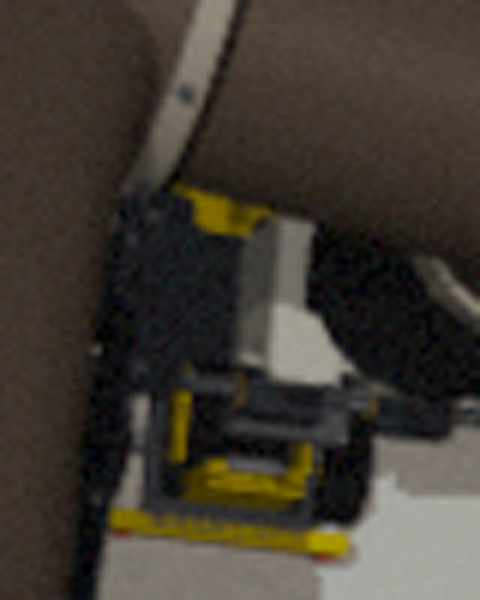

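The gripper hides the block in both views, but it stands squarely over the bay (side crop: bay between x=165 and 365, gripper centred at 262). I'll rely on the measured poses, correct 2 mm, and feel down.

Request:
{"api": "servo_tool", "payload": {"rows": [[[-0.0008,0.001,0.004],[0,0,0],1],[[-0.0007,0.0009,0.006],[0,0,0],1],[[0,0,0.006],[0,0,0],1],[[0,0,0.005],[0,0,0],1],[[0,0,0.005],[0,0,0],1],[[0,0,0.004],[0,0,0],1],[[0,0,0.004],[0,0,0],1],[[0,0,0.003],[0,0,0],1],[[0,0,0],[0,0,0],1],[[0,0,0],[0,0,0],1]]}}

```text
clock: 26.02
tool_pos: [0.5462, -0.3556, 0.1267]
orientation: [180.0, 0.0, -6.5]
force: [0.1, 0.5, -2.6]
opening: 0.0117
```

Run:
```python
from h import *
plan([.547,-.3556,.12],-6.5)
```

```text
now [ 0.5462 -0.3556  0.1267] [ 1.80e+02  2.00e-02 -6.51e+00] F [ 0.11  0.52 -2.64] open 0.0117 t 26.02
turn units [ 0.     0.003 -0.002] shift [ 0.0008 -0.0001  0.0067]
```

Request:
{"api": "servo_tool", "payload": {"rows": [[[0.0004,0,0.002],[0,0,0],1],[[0.0003,0,0.002],[0,0,0],1],[[0,0,0.002],[0,0,0],1],[[0,0,0.002],[0,0,0],1],[[0,0,0],[0,0,0],1]]}}

```text
clock: 26.43
tool_pos: [0.5467, -0.3559, 0.1188]
orientation: [180.0, 0.0, -6.5]
force: [-3.3, 0.4, 2.4]
opening: 0.0118
```

Request:
{"api": "servo_tool", "payload": {"rows": [[[0,0,0.002],[0,0,0],1],[[0,0,0.002],[0,0,0],1],[[0,0,0],[0,0,0],1]]}}

```text
clock: 26.68
tool_pos: [0.5471, -0.3559, 0.115]
orientation: [180.0, -0.0, -6.5]
force: [-3.3, 0.1, 5.2]
opening: 0.0116
```

Request:
{"api": "servo_tool", "payload": {"rows": [[[0,0,0.002],[0,0,0],1],[[0,0,0.002],[0,0,0],1],[[0,0,0],[0,0,0],1]]}}

```text
clock: 26.93
tool_pos: [0.5472, -0.356, 0.1113]
orientation: [180.0, -0.0, -6.5]
force: [-3.7, 0.3, 6.4]
opening: 0.012
```

A −3.5 N force along x shows the block is riding harder on the front roller. Easing back a little while continuing.

Request:
{"api": "servo_tool", "payload": {"rows": [[[-0.0008,0,0.0005],[0,0,0],1],[[0,0,0.001],[0,0,0],1],[[0,0,0],[0,0,0],1]]}}

```text
clock: 27.18
tool_pos: [0.5469, -0.356, 0.1103]
orientation: [180.0, -0.1, -6.5]
force: [-3.0, 0.7, 7.9]
opening: 0.0116
```

Request:
{"api": "servo_tool", "payload": {"rows": [[[0,0,0.001],[0,0,0],1],[[0,0,0.001],[0,0,0],1],[[0,0,0],[0,0,0],1]]}}

```text
clock: 27.43
tool_pos: [0.5466, -0.3558, 0.1076]
orientation: [180.0, -0.1, -6.5]
force: [-2.2, -0.7, 3.5]
opening: 0.012
```

Request:
{"api": "servo_tool", "payload": {"rows": [[[0,0,0.001],[0,0,0],1],[[0,0,0.001],[0,0,0],1],[[0,0,0],[0,0,0],1]]}}

```text
clock: 27.68
tool_pos: [0.5464, -0.3558, 0.1054]
orientation: [180.0, -0.0, -6.5]
force: [-1.2, -0.2, 4.4]
opening: 0.0115
```

Request:
{"api": "servo_tool", "payload": {"rows": [[[-0.0003,0,0.0015],[0,0,0],1],[[0,0,0.0015],[0,0,0],1],[[0,0,0.001],[0,0,0],1],[[0,0,0],[0,0,0],1]]}}

```text
clock: 28.02
tool_pos: [0.5461, -0.3556, 0.1012]
orientation: [180.0, -0.0, -6.5]
force: [-0.2, -0.6, 4.0]
opening: 0.0121
```

Request:
{"api": "servo_tool", "payload": {"rows": [[[0,0,0.0015],[0,0,0],1],[[0,0,0.0015],[0,0,0],1],[[0,0,0],[0,0,0],1]]}}

```text
clock: 28.27
tool_pos: [0.5459, -0.3556, 0.0981]
orientation: [180.0, -0.0, -6.5]
force: [0.6, -0.1, 4.4]
opening: 0.012
```

Request:
{"api": "servo_tool", "payload": {"rows": [[[0,0,0.0015],[0,0,0],1],[[0,0,0.0015],[0,0,0],1],[[0,0,0],[0,0,0],1]]}}

```text
clock: 28.52
tool_pos: [0.5459, -0.3555, 0.0949]
orientation: [-180.0, 0.0, -6.5]
force: [1.0, -0.9, 1.8]
opening: 0.0117
```

Request:
{"api": "servo_tool", "payload": {"rows": [[[0,0,0.001],[0,0,0],1],[[0,0,0.001],[0,0,0],1],[[0,0,0],[0,0,0],1]]}}

```text
clock: 28.77
tool_pos: [0.5459, -0.3555, 0.0933]
orientation: [-180.0, -0.0, -6.5]
force: [-0.1, 0.0, 4.4]
opening: 0.0121
```

Request:
{"api": "servo_tool", "payload": {"rows": [[[0,0,0.0015],[0,0,0],1],[[0,0,0.0015],[0,0,0],1],[[0,0,0],[0,0,0],1]]}}

```text
clock: 29.02
tool_pos: [0.5459, -0.3555, 0.0907]
orientation: [180.0, -0.0, -6.5]
force: [-0.7, 1.2, 6.8]
opening: 0.0119
```

Request:
{"api": "servo_tool", "payload": {"rows": [[[0,0,0.0015],[0,0,0],1],[[0,0,0.0015],[0,0,0],1],[[0,0,0],[0,0,0],1]]}}

```text
clock: 29.27
tool_pos: [0.5459, -0.3555, 0.0881]
orientation: [180.0, -0.0, -6.5]
force: [-1.9, 1.8, 10.8]
opening: 0.0117
```

Request:
{"api": "servo_tool", "payload": {"rows": [[[0,0,0.001],[0,0,0],1],[[0,0,0.001],[0,0,0],1],[[0,0,0],[0,0,0],1]]}}

```text
clock: 29.52
tool_pos: [0.5459, -0.3555, 0.0865]
orientation: [180.0, -0.0, -6.5]
force: [-3.1, 2.9, 11.6]
opening: 0.0118
```

Request:
{"api": "servo_tool", "payload": {"rows": [[[0,0,0.001],[0,0,0],1],[[0,0,0.001],[0,0,0],1],[[0,0,0],[0,0,0],1],[[0,0,0],[0,0,0],1]]}}

```text
clock: 29.85
tool_pos: [0.5459, -0.3555, 0.0848]
orientation: [180.0, -0.0, -6.5]
force: [-4.0, 3.2, 14.7]
opening: 0.012
```

Run:
```python
from h import *
im=optics.snapshot("side"); cv2.imwrite("pics/side11.png",im[:,:,::-1])
crop("side","pics/side11.png","pics/e3.png",225,300,130,110,5)
plan([.547,-.3556,.12],-6.5)
```

```text
now [ 0.5459 -0.3556  0.0849] [ 1.7998e+02 -4.0000e-02 -6.4900e+00] F [-3.76  2.25 13.76] open 0.012 t 29.9
turn units [ 0.004 -0.007  0.001] shift [ 0.0011 -0.0001 -0.0351]
```

View pics/e3.png

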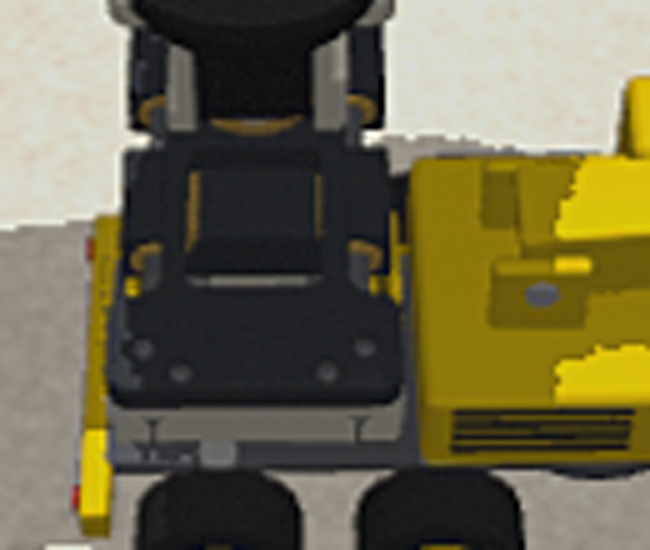

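Wrist reading about 14 N plus the block's 2.2 N gives a push of about 16.4 N, rising along the deck-spring slope, so the block is on the floor. The gripper hides it in the picture. Easing up, releasing and looking.

Request:
{"api": "servo_tool", "payload": {"rows": [[[0,0,-0.002],[0,0,0],1],[[0,0,-0.002],[0,0,0],1],[[0,0,-0.002],[0,0,0],1],[[0,0,-0.002],[0,0,0],1],[[0,0,-0.002],[0,0,0],1],[[0,0,-0.001],[0,0,0],1],[[0,0,0],[0,0,0],1]]}}

```text
clock: 30.48
tool_pos: [0.5459, -0.3555, 0.0945]
orientation: [-180.0, -0.0, -6.5]
force: [0.1, 1.0, 3.2]
opening: 0.0118
```

Request:
{"api": "servo_tool", "payload": {"rows": [[[0,0,-0.0015],[0,0,0],1],[[0,0,-0.0015],[0,0,0],1],[[0,0,0],[0,0,0],1]]}}

```text
clock: 30.73
tool_pos: [0.5458, -0.3555, 0.0972]
orientation: [-180.0, 0.0, -6.5]
force: [1.7, -0.0, 0.5]
opening: 0.0122
```

Request:
{"api": "servo_tool", "payload": {"rows": [[[0,0,0],[0,0,0],0.5],[[0,0,0],[0,0,0],0.5],[[0,0,0],[0,0,0],0.5],[[0,0,0],[0,0,0],0.5],[[0,0,0],[0,0,0],0.5],[[0,0,-0.005],[0,0,0],0.5],[[0,0,-0.015],[0,0,0],0.5],[[0,0,-0.03],[0,0,0],0.5],[[0,0,-0.035],[0,0,0],0.5],[[0,0,-0.03],[0,0,0],0.5],[[0,-0.025,-0.01],[0,0,0],0.5],[[0,-0.035,0],[0,0,0],0.5],[[0,-0.035,0],[0,0,0],0.5],[[0,-0.035,0],[0,0,0],0.5],[[0,-0.035,0],[0,0,0],0.5],[[0,-0.035,0],[0,0,0],0.5],[[0,0,0],[0,0,0],0.5],[[0,0,0],[0,0,0],0.5]]}}

```text
clock: 32.23
tool_pos: [0.5688, -0.155, 0.2231]
orientation: [-180.0, -0.0, -6.3]
force: [-0.2, 0.6, 0.7]
opening: 0.0439
```

Run:
```python
from h import *
for n in ("side","top"):
    im=optics.snapshot(n); cv2.imwrite(f"pics/{n}12.png",im[:,:,::-1])
crop("side","pics/side12.png","pics/e4.png",225,300,130,110,5)
crop("top","pics/top12.png","pics/e5.png",365,150,80,100,5)
```

```text
(no output)
```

View pics/e4.png

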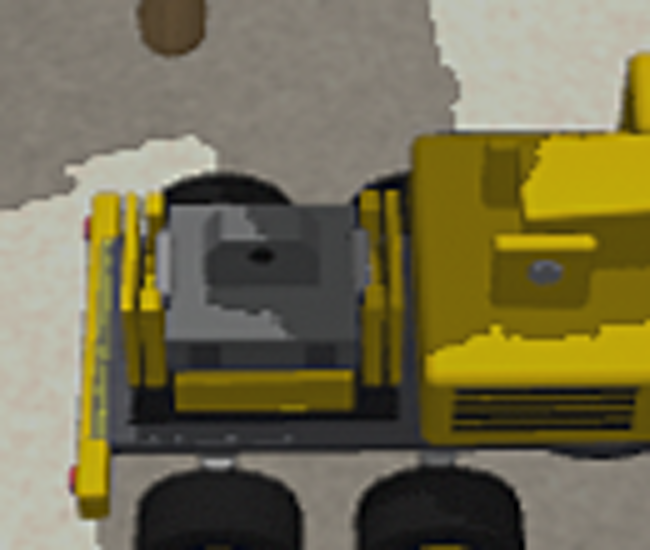

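View pics/e5.png

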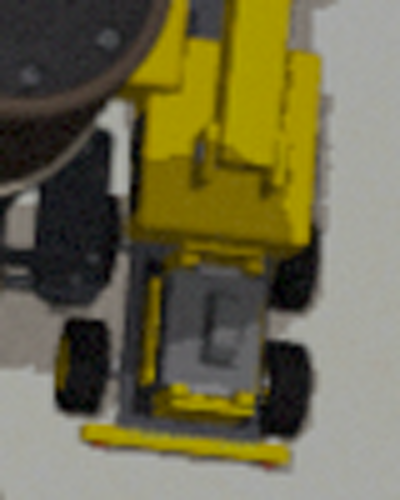

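View pics/side12.png

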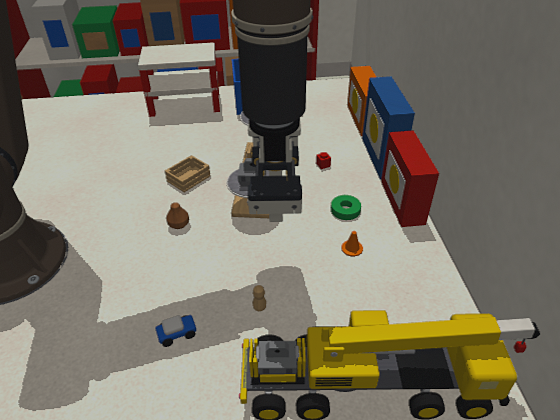

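Run:
```python
from h import *
c=np.array([.5467,-.3556]);a=np.radians(-6.5);ex=np.array([np.cos(a),np.sin(a)]);ey=np.array([-ex[1],ex[0]])
P=lambda x,y,z:np.r_[c+ex*x+ey*y,z]
def cr(p): return ((np.array(p)-[225,300]+.5)*5-.5).round(0)
for s in (0,.002):
  print("deck",s,"guard top near inner/outer",cr(proj("side",P(0,-.0255,.080-s))),cr(proj("side",P(0,-.0285,.08-s))))
  for dz in(0,.003,.006):
    print("  lift",dz,"near",cr(proj("side",P(-.03,-.024,.096-s+dz))),cr(proj("side",P(.03,-.024,.096-s+dz))),"far",cr(proj("side",P(-.03,.024,.096-s+dz))),cr(proj("side",P(.03,.024,.096-s+dz))))
print("wall tops near ends",cr(proj("side",P(.0335,-.024,.106))))
im=cv2.imread("pics/side12.png"); cv2.imwrite("pics/e6.png",cv2.resize(im[332:392,245:315],None,fx=9,fy=9,interpolation=cv2.INTER_CUBIC))
```

```text
deck 0 guard top near inner/outer [263. 365.] [263. 374.]
  lift 0 near [165. 334.] [360. 333.] far [170. 200.] [355. 199.]
  lift 0.003 near [165. 329.] [360. 328.] far [170. 195.] [356. 193.]
  lift 0.006 near [164. 324.] [360. 323.] far [169. 189.] [356. 188.]
deck 0.002 guard top near inner/outer [263. 369.] [263. 378.]
  lift 0 near [165. 338.] [360. 337.] far [170. 203.] [355. 202.]
  lift 0.003 near [165. 333.] [360. 331.] far [170. 198.] [355. 197.]
  lift 0.006 near [165. 327.] [360. 326.] far [169. 193.] [356. 192.]
wall tops near ends [372. 316.]
```

View pics/e6.png

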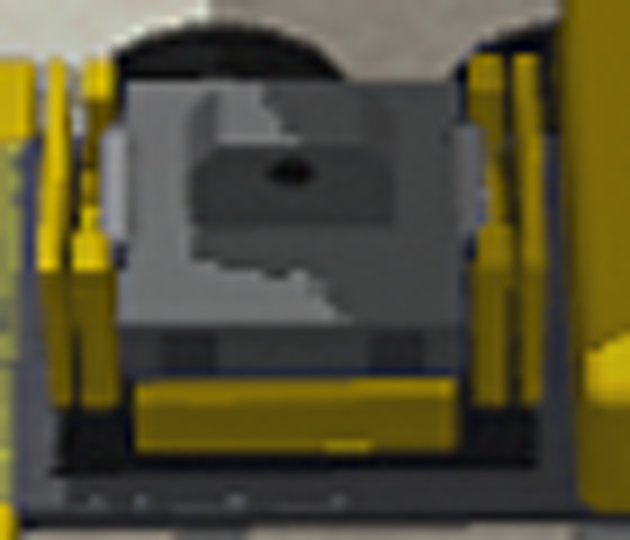

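The block's top edges lie at crop rows 340 (near) and 205 (far). The prediction for fully home on a deck sunk 2 mm is 338 and 203, and a 3 mm lift would show 332 and 197. Both rollers overlap its top edges. Moving aside to check the balance and bystanders.

Request:
{"api": "servo_tool", "payload": {"rows": [[[-0.02,0.01,-0.01],[0,0,0],0.5],[[-0.03,0.02,-0.01],[0,0,0],0.5],[[-0.03,0.02,-0.01],[0,0,0],0.5],[[-0.03,0.02,-0.01],[0,0,0],0.5],[[-0.02,0.01,-0.01],[0,0,0],0.5],[[0,0,0],[0,0,0],0.5],[[0,0,0],[0,0,0],0.5],[[0,0,0],[0,0,0],0.5],[[0,0,0],[0,0,0],0.5],[[0,0,0],[0,0,0],0.5]]}}

```text
clock: 33.17
tool_pos: [0.4306, -0.2215, 0.2716]
orientation: [180.0, 0.1, -6.5]
force: [-0.9, 0.2, 0.0]
opening: 0.0436
```

Run:
```python
from h import *
im=optics.snapshot("side"); cv2.imwrite("pics/side13.png",im[:,:,::-1])
```

```text
(no output)
```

View pics/side13.png

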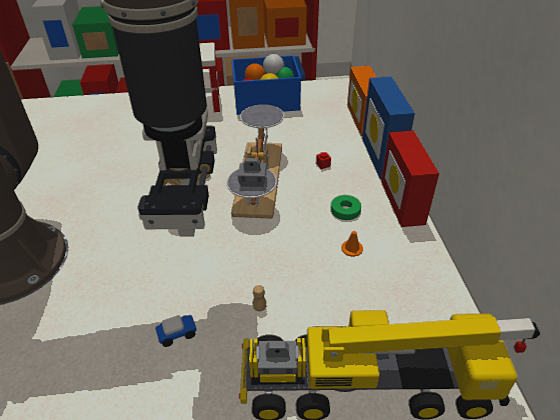

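Block 2 stands on the right pan at (252,172). Block 1 is in the bay at (277,355). The bystanders that can be seen are at their starting pixels, and the gripper is clear. Handing in.

```bash
python3 -c "
from plant import ctrl
print(ctrl.close_job())"
```

```text
the job is handed in; nothing more can be done
None
```

The job is done and handed in at about 33 s. The heavier block is pressed home in the truck's bay, and the lighter one is standing on the right pan.

- **Weighing:** I set block_1 on the left pan and block_2 on the right. More than 2 s after release, the left pan was still down at its stop and the right pan up. The weights felt at the wrist agreed (about 1.9 N against about 1.0 N), so block_1 is the heavier. Setting block_1 down peaked at about 9 N, more than the 2 to 3 N asked but well under 25 N. Block_2 was released at about 1.5 N, a little under.
- **Pressing in:** The taper took about 10 N and the rub about 6 N. The force then climbed with the deck springs to about 16 N, estimated as 14.2 N read at the wrist plus the block's own weight. The highest single reading was 14.7 N, so it stayed under 20 N.
- **Bay check:** Afterwards the block's top edges lay within about 2 pixels of a 5× enlarged crop of where a fully seated block should show. A block lifted 3 mm would have been about 8 pixels off. Both rollers overlapped its top edges.
- **Other toys:** In the last picture block_2 is upright on the right pan and the gripper touches nothing. The arm hid the crate and pear there, but both were in place in the picture 1 s earlier. Judged by eye, every toy I could see was where it started.

While pressing there was also a 3 to 4 N sideways force. It faded once I eased off, and no check failed.

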